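Put the stapler away under the cantilever tray

TASK

Put the stapler away in the grey stationery box: swing the top tray, which has a lift handle, up and over to the left until it rests fully open on its arms, then set the stapler down on its base, lengthways, on the floor of the empty bay beneath. Swing the tray back and lower it gently until it sits fully home on the box. Don't spill what is in the tray, leave the staples and the tape roll in their own bay, don't drop the stapler in, and leave the hole punch where it stands.

Things in the scene. Friction and masses are not known exactly. Their poses are not given: they have to be found in the camera images.
- box: Fixed grey steel stationery box, tub 196 (own x) x 176 (own y) x 70 mm high, tray on top. Origin: centre of its underside on the desk. Floor at z = 7 mm. A divider along x (y = +15.5 to +18.5 mm, top z = 47 mm) parts the empty right bay (-y) from the left bay (+y, 66 mm wide: staples, tape). Flat steel arms on both end faces stand 8 mm out; the tray swings on them to +y (left as the robot sees it).
- swing (a joint): Arm angle, rad: 0 = tray shut on the rim, 1.92 = open stop. The tray stays level (parallel 110 mm arms): at angle q all of it has moved 0.110 m x (sin(q - 1.047) + 0.866) along the box's +y and 0.110 m x (cos(q - 1.047) - 0.5) up; fully open: 180 mm in y, 16 mm up. Beyond q = 1.047 (top) its weight (0.6 kg with contents) holds it open; short of that it falls shut if let go. Pivots turn easily.
- handle (a point): Middle of the tray's lift handle: a level bar along the box's x, above the tray's centre line. Black round grip 16 mm thick and 100 mm long, open underneath; its centre is 142 mm over the desk when closed, 38 mm above the tray's rim, 69 mm above the tray's floor. Axes as the box's.
- tray_floor (a point): Centre of the tray's inner floor, 73 mm over the desk when closed. The tray is 196 x 176 mm outside like the box, 34 mm high, walls and floor 3 mm, with low dividers.
- bay (a point): Centre of the empty stapler bay, on its floor: in the box frame (0, -35, +7) mm. The bay is 190 x 100 mm, its rim 63 mm above its floor. Axes as the box's.
- stapler: Black desk stapler standing on its base, 36 mm wide (own x), 150 mm long (own y), 54 mm high, 0.15 to 0.3 kg. Origin: centre of its underside. Its upper arm, fixed, is 34 mm wide from 32 to 54 mm above the underside: grip it across own x near the middle of its length. Either end may point either way in the bay.
- hole_punch: Bystander: grey two-hole punch on the desk, 74 x 115 x 58 mm; origin centre of its underside. It and the stapler may stand in either of two places to the right of the box.
- staples_box: Small red carton, 62 x 48 x 26 mm, lying in the left bay of the box; origin centre of its underside. Hidden by the closed tray.
- tape_roll: Roll of black tape, 59 x 57 x 19 mm, lying flat in the left bay of the box; origin centre of its underside. Hidden by the closed tray.
- marker: Marker pen, 136 mm long, 19 mm thick, loose in the left half of the tray; origin under its middle.
- charger: Black plug-in charger, 43 x 30 x 24 mm, loose in the tray's far right cell; origin centre of its underside.
- note_pad: Pad of sticky notes, 76 x 50 x 14 mm, loose in the tray's near right cell; origin centre of its underside.
Things that resemble listed ones, but are neither listed nor needed, are in the scene too. What is shaped like the stapler but red or white is not meant.

How it is judged:
On the way, in this order (a step that is already met when the one before it is completed fails the run):
1. the tray is swung fully open (value of joint swing above 1.75 rad), for 0.2 s.
2. with the tray still open, the stapler stands on its base, lengthways, on the floor of the empty bay (value of joint swing above 1.7 rad and x of stapler in the frame of box between -0.03 and 0.03 m and y of stapler in the frame of box between -0.075 and 0.003 m and z of stapler in the frame of box between 0 and 0.013 m and angle between stapler's own z axis and vertical below 0.12 rad and linear speed of stapler below 0.04 m/s), for 0.2 s.
At the end, for the whole second after the job is handed in: Tray home on the box (arm angle under 0.05 rad, within 5 mm) and still; stapler at rest on its base on its bay floor (within 30 mm of the bay centre lengthways, tilted under 0.12 rad); staples and tape in the left bay; the tray contents in the tray (value of joint swing below 0.05 rad and velocity of joint swing between -0.1 and 0.1 rad/s and x of stapler in the frame of box between -0.03 and 0.03 m and y of stapler in the frame of box between -0.075 and 0.003 m and z of stapler in the frame of box between 0 and 0.013 m and angle between stapler's own z axis and vertical below 0.12 rad and linear speed of stapler below 0.04 m/s and y of staples_box in the frame of box between 0.017 and 0.085 m and x of staples_box in the frame of box between -0.09 and 0.09 m and z of each of staples_box, tape_roll in the frame of box below 0.025 m and y of tape_roll in the frame of box between 0.017 and 0.085 m and x of tape_roll in the frame of box between -0.09 and 0.09 m and not (horizontal distance between any of marker, charger, note_pad and tray_floor above 0.125 m or z of any of marker, charger, note_pad in the frame of tray_floor below -0.02 m)); the robot touches nothing.
It fails at once if something is spilled from the tray (horizontal distance between any of marker, charger, note_pad and tray_floor above 0.125 m or z of any of marker, charger, note_pad in the frame of tray_floor below -0.02 m).
It fails at once if the tray slams shut (over 3 rad/s, about 0.3 m/s, as it comes down on the box) (velocity of joint swing below -3 rad/s and value of joint swing below 0.5 rad).
It fails at once if the stapler is dropped from more than about 3 cm (contact force between the fingers and stapler below 0.1 N and linear speed of stapler above 0.8 m/s).
It fails at once if the hole punch is moved by more than 3 cm (distance of hole_punch from where it was at the start of the episode above 0.03 m).
It also fails if it takes over 72 s, if anything falls off the work surface, if the arm or the gripper's body presses on something with over 40 N, if the wrist force passes 120 N, or if a joint passes its speed limit or range.

ROBOT

A 6-joint arm with a two-finger parallel gripper is mounted at the origin on a cart in front of the work surface, level with it; the furniture and walls round the work are solid. World frame = base frame: x ahead of the robot, y to its left, z up, the work surface at z = 0. Lengths are in m, angles in rad, forces in N, time in s.
With the tool pointing down it reaches from about 0.4 to 0.825 m from the base axis. Payload 7 kg.
Tool frame: the origin (TCP) lies midway between the tips of the shut fingers; the grasp point (between the pads) lies hold_point_z behind it (hold_point_z is the distance from the TCP to the grasp point, in m); z points along the fingers, y is the line along which they close (so a half turn about z gives the same grasp; the last joint's range is limited). The gripper opens to 88 mm and grips with 3 to 60 N. Pads are 19 mm wide; open, the fingers measure 130 mm over their backs; the gripper's body (78 mm by 193 mm) begins 47 mm behind the grasp point.
Start: joints at [0.963, 0.359, 0.012, 0, -1.224, -0.288], TCP at [0.527, 0.422, 0.19] pointing down, gripper open.
Joint ranges: [-3.07, 3.07], [-1.43, 2.12], [-1.02, 1.25], [-3.03, 1.67], [-3.05, -0], [-3.03, 3.03]. Speed limits (rad/s): [2.39, 2.39, 3.01, 3.14, 3.14, 3.14].

INTERFACE

Orientations are given as [roll, pitch, yaw] about the fixed x, y, z axes, in that order (R = Rz(yaw) Ry(pitch) Rx(roll)).
In Python, from station import * gives the robot as it stands.
- The arm moves only by the tool apply_moves, never from a script. Its argument "steps" is a list of rows, each an object with "translation": the shift along the world's x, y, z scaled (see below), a list of three; "rotation": the turn, a rotation vector about the world's x, y, z scaled (see below), a list of three. A call has exactly 10 rows; each row is the pose to reach, as a shift and turn from the pose commanded when the call began; what a row does not reach only later rows make up. The controller multiplies each number of a shift by 250 mm and each number of a turn by 30 degrees. A row lasts 1/12 s, in which the tool goes at most 41.7 mm and 7.16 degrees, less where a joint would pass 70% of its speed; a pose out of reach is approached as far as the arm can. A call with a number of a shift or a turn outside -1 to 1 is refused whole. A call with a gripper value outside its range is refused whole. "jaw" is the closure, from -1 (fully open) to 1 (shut), so that 0 is half open, set as the call begins (left out, the last holds). The fingers move at their own pace and stop on an object; "newtons" is the grip in N (left out, the last holds). Time passes only in rows, so rows that repeat a pose let the fingers close, or fill a call up. It gives the time, the measured TCP pose, the force, the opening and the grip force at its end, in the units of the state.
- get_state(): the state, without advancing time (a new reading comes with each control period).
- grab_frame(name): name is "scene" or "top" or "wrist"; returns the picture (384x512x3 uint8, blue, green, red); there is no depth.
- camera_model(name): a dict with "fx", "fy", "cx", "cy" (pixels), "xyz" and "rotation" of the camera in the world. Camera axes: x right, y down, z forward; pixel columns grow to the right and rows downward; lengths in m; the calibration is good to about 2 mm. A picture is of the moment at which its call begins: read the wrist's pose just before it. camera_model takes no time and is no camera call; for the wrist camera it gives the pose at the moment of the call.
- job_done(): hands the job in; it is judged then, once.
The state is a dict: "t": time; "q": joint angles; "qd": joint speeds; "joint_efforts": joint torques, N m; "eef_pos": TCP position; "ee_rot": TCP orientation; "force": force on the tool from outside, world axes, zero at the start; "moment": the same for the moment, N m; "width": finger opening in m; "gripper_force": force on a finger pad.
Only numpy, scipy, OpenCV 4.12 (cv2) and the standard library are available. Lean on these libraries where they do the work, as an engineer would, in place of code of your own. Each camera call takes 0.05 s, during which the arm holds its last target. There are 200 camera calls.

## Working session

There is one attempt and no reset: what is moved stays moved. The work goes in short steps, Python scripts to look and compute and a tool call to move; the robot and the scene stay as the last step left them, time stands still between calls to the robot, and variables do not carry over. Pictures are saved under pics/ and viewed, at most 10 in all, crops included, and the job is handed in when it is done.

Besides the shell and the picture viewer there is one more tool, called after "Emit:" by a JSON object that holds its "op" and its "data", one argument or row to a line. apply_moves: Moves the arm, as the interface text tells. Shifts and turns lie within -1 to 1; 1 stands for 250 mm of shift or 30 degrees of turn. Its arguments: {"type":"object","properties":{"steps":{"type":"array"},"jaw":{"type":"number"},"newtons":{"type":"number"}},"required":["steps"]}

```bash
mkdir -p pics
python3 - <<'E'
from station import *
import cv2
s=get_state();print({k:s[k] for k in('t','eef_pos','ee_rot','width','force')})
for n in('scene','top'):
    cv2.imwrite(f'pics/{n}0.png',grab_frame(n));print(n,camera_model(n))
try: print(hold_point_z)
except Exception as e: print(e)
E
```

```text
{'t': 0.0, 'eef_pos': array([0.52657009, 0.42144711, 0.18914024]), 'ee_rot': array([ 3.13996411e+00, -1.42332173e-04, -8.95875625e-01]), 'width': 0.08744117107063211, 'force': array([-1.33660301,  1.31781336, -0.2559229 ])}
scene {'fx': 446.6959078307523, 'fy': 446.6959078307523, 'cx': 258.7752567302775, 'cy': 187.6155617032738, 'xyz': array([ 0.76569545, -0.59084034,  1.04641329]), 'rotation': array([-2.57518045,  0.00692757,  0.50250509])}
top {'fx': 487.03985219968325, 'fy': 487.03985219968325, 'cx': 257.6285995378681, 'cy': 198.94211855735864, 'xyz': array([ 0.31243799, -0.07479423,  1.31606594]), 'rotation': array([-3.011766  , -0.00498482, -1.58821185])}
0.0188
```

View pics/top0.png

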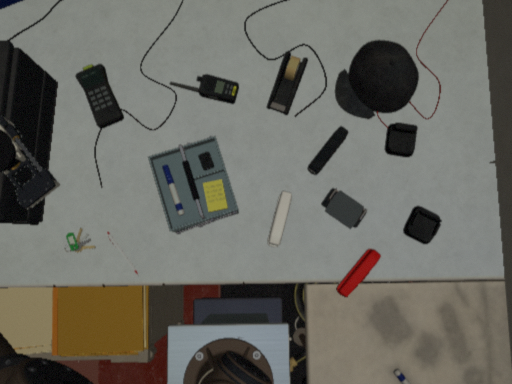

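View pics/scene0.png

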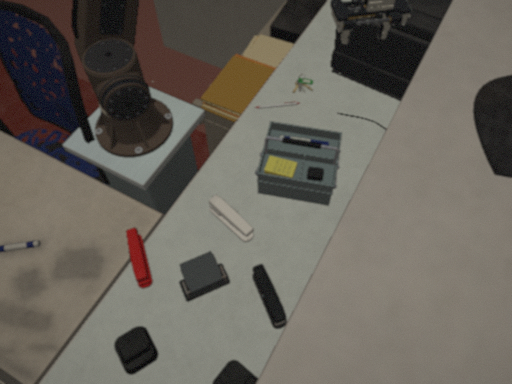

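The top view shows the box around (193,185), its handle from (183,147) to (202,218), the black stapler around (328,150) and the punch at (344,208). The scene view agrees.

```bash
cat > h.py <<'E'
from station import *
import cv2, numpy as np
from scipy.spatial.transform import Rotation as R
def cam(n):
    c=camera_model(n); return c,R.from_euler('xyz',c['rotation']).as_matrix()
def ray(n,uv,z,cm=None):
    c,M=cm or cam(n); uv=np.atleast_2d(uv).astype(float)
    d=np.c_[(uv[:,0]-c['cx'])/c['fx'],(uv[:,1]-c['cy'])/c['fy'],np.ones(len(uv))]@M.T
    p=np.array(c['xyz']); return p+d*((z-p[2])/d[:,2])[:,None]
def proj(n,P,cm=None):
    c,M=cm or cam(n); q=(np.atleast_2d(P)-np.array(c['xyz']))@M
    return np.c_[q[:,0]/q[:,2]*c['fx']+c['cx'],q[:,1]/q[:,2]*c['fy']+c['cy']]
E
python3 - <<'E'
from h import *
np.set_printoptions(precision=4,suppress=True)
c=ray('top',[(150,157),(216,138),(238,212),(172,232)],.104);print(c,c.mean(0),[np.linalg.norm(c[i]-c[i-1]) for i in range(4)])
h=ray('top',[(183,147),(202,218)],.142);d=h[0]-h[1];print('handle',h,h.mean(0),np.linalg.norm(d),np.degrees(np.arctan2(d[1],d[0])))
im=cv2.imread('pics/top0.png')
m=(im.max(2)[120:180,303:352]<60).astype(np.uint8)
k,l,st,ce=cv2.connectedComponentsWithStats(m);i=1+st[1:,4].argmax()
ys,xs=np.where(l==i);r=cv2.minAreaRect(np.c_[xs+303,ys+120].astype(np.float32));print(r)
b=ray('top',cv2.boxPoints(r),.045);print(b,b.mean(0),[np.linalg.norm(b[i]-b[i-1]) for i in range(4)])
print('punch',ray('top',[(344,208)],.04), 'world scene stapler',ray('scene',[(269,295)],.045))
print(R.from_euler('xyz',get_state()['ee_rot']).as_matrix(), cam('wrist'))
E
```

```text
[[ 0.5824  0.1874  0.104 ]
 [ 0.6291  0.0198  0.104 ]
 [ 0.4385 -0.0339  0.104 ]
 [ 0.3913  0.1307  0.104 ]] [0.5103 0.076  0.104 ] [np.float64(0.19933380803203138), np.float64(0.17394769661067663), np.float64(0.19804121384616205), np.float64(0.17123147505511646)]
handle [[0.5977 0.0983 0.142 ]
 [0.4214 0.052  0.142 ]] [0.5096 0.0751 0.142 ] 0.1822886929844212 14.717426720643862
((327.53076171875, 150.2461395263672), (12.191104888916016, 54.99153137207031), 37.87498474121094)
[[ 0.5584 -0.2134  0.045 ]
 [ 0.6755 -0.3078  0.045 ]
 [ 0.6544 -0.3328  0.045 ]
 [ 0.5378 -0.2383  0.045 ]] [ 0.6065 -0.2731  0.045 ] [np.float64(0.03230601992110902), np.float64(0.1503846096507948), np.float64(0.032705558736408256), np.float64(0.1500879368233564)]
punch [[ 0.451  -0.3115  0.04  ]] world scene stapler [[ 0.6148 -0.2818  0.045 ]]
[[ 0.6248 -0.7808 -0.0011]
 [-0.7808 -0.6248 -0.001 ]
 [ 0.0002  0.0015 -1.    ]] ({'fx': 310.59111541683177, 'fy': 310.59111541683177, 'cx': 256.41838607425564, 'cy': 190.95827804676608, 'xyz': array([0.58  , 0.3562, 0.3838]), 'rotation': array([ 2.8253, -0.0018, -2.4668])}, array([[-0.7808, -0.5933, -0.1957],
       [-0.6247,  0.7424,  0.2418],
       [ 0.0018,  0.3111, -0.9504]]))
```

Measured sizes agree with the given ones (199×173 rim, 150 long stapler). Box is at about (0.510, 0.0755), yaw about 15.7°. I'm going above the handle.

Emit:
{"op": "apply_moves", "data": {
  "steps": [
    {"translation": [0, -0.08, 0.03], "rotation": [0, 0, 0.15]},
    {"translation": [0, -0.2, 0.06], "rotation": [0, 0, 0.3]},
    {"translation": [-0.01, -0.3, 0.1], "rotation": [0, 0, 0.45]},
    {"translation": [-0.02, -0.4, 0.12], "rotation": [0, 0, 0.6]},
    {"translation": [-0.02, -0.5, 0.14], "rotation": [0, 0, 0.75]},
    {"translation": [-0.03, -0.6, 0.14], "rotation": [0, 0, 0.9]},
    {"translation": [-0.03, -0.7, 0.14], "rotation": [0, 0, 1]},
    {"translation": [-0.03, -0.8, 0.14], "rotation": [0, 0, 1]},
    {"translation": [-0.03, -0.9, 0.14], "rotation": [0, 0, 1]},
    {"translation": [-0.03, -0.95, 0.14], "rotation": [0, 0, 1]}
  ],
  "jaw": -1,
  "newtons": 25
}}

```text
t: 0.93
eef_pos: [0.5189, 0.182, 0.225]
ee_rot: [3.141, 0.0, -0.373]
force: [0.2, 0.8, -0.5]
width: 0.0876
gripper_force: 0.0
```

Emit:
{"op": "apply_moves", "data": {
  "steps": [
    {"translation": [0, -0.05, 0], "rotation": [0, 0, 0.15]},
    {"translation": [-0.01, -0.1, 0], "rotation": [0, 0, 0.3]},
    {"translation": [-0.02, -0.15, 0], "rotation": [0, 0, 0.45]},
    {"translation": [-0.02, -0.2, 0], "rotation": [0, 0, 0.6]},
    {"translation": [-0.03, -0.25, 0], "rotation": [0, 0, 0.75]},
    {"translation": [-0.03, -0.3, 0], "rotation": [0, 0, 0.9]},
    {"translation": [-0.03, -0.35, 0], "rotation": [0, 0, 1]},
    {"translation": [-0.036, -0.4, 0], "rotation": [0, 0, 1]},
    {"translation": [-0.036, -0.434, 0], "rotation": [0, 0, 1]},
    {"translation": [-0.036, -0.434, 0], "rotation": [0, 0, 1]}
  ]
}}

```text
t: 1.77
eef_pos: [0.5102, 0.0746, 0.225]
ee_rot: [3.142, 0.0, 0.148]
force: [0.3, -0.1, 0.3]
width: 0.0875
gripper_force: 0.0
```

Run:
```python
from h import *
np.set_printoptions(precision=4,suppress=True)
s=get_state();cm=cam('wrist');im=grab_frame('wrist')
print(s['t'],s['eef_pos'],np.degrees(s['ee_rot']),s['force'])
np.savez('w1.npz',cm=np.array([cm[0],cm[1]],dtype=object))
cv2.imwrite('pics/w1.png',im)
y=np.radians(15.7);ex=np.array([np.cos(y),np.sin(y),0]);o=np.array([.510,.0755,0])
ey=np.array([-ex[1],ex[0],0])
print('pred handle ends',proj('wrist',[o+[0,0,.142]+ex*.05,o+[0,0,.142]-ex*.05],cm))
print('rim corners',proj('wrist',[o+[0,0,.104]+a*ex*.098+b*ey*.088 for a,b in((1,1),(1,-1),(-1,-1),(-1,1))],cm))
```

```text
1.7667 [0.5102 0.0746 0.225 ] [179.9958   0.0124   8.5054] [ 0.2584 -0.141   0.2847]
pred handle ends [[249.034  131.5515]
 [262.5186 233.3704]]
rim corners [[153.0242  88.1729]
 [335.8309  63.5006]
 [343.8749 247.9437]
 [191.5477 264.8214]]
```

View pics/w1.png

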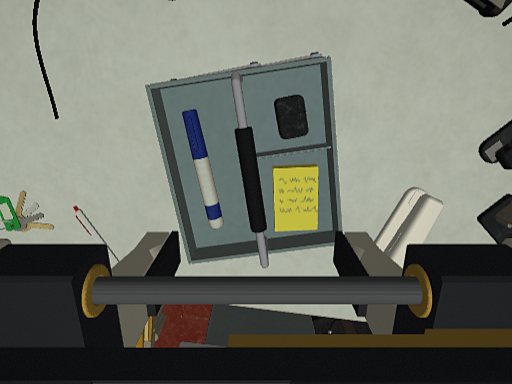

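The wrist view shows the grip's black part from (244,128) to (258,232), and the rim corners at (147,86), (329,57) and (189,263).

Run:
```python
from h import *
np.set_printoptions(precision=4,suppress=True)
c=np.load('w1.npz',allow_pickle=True)['cm'];cm=(c[0],c[1])
h=ray('',[(244.5,128),(258,232)],.142,cm);d=h[0]-h[1];print(h,h.mean(0),np.linalg.norm(d),np.degrees(np.arctan2(d[1],d[0])))
r=ray('',[(147,86),(329,57),(189,263)],.104,cm);print(r,(r[1]+r[2])/2);print([np.degrees(np.arctan2(v[1],v[0])) for v in(r[0]-r[2],r[0]-r[1])],np.linalg.norm(r[0]-r[2]),np.linalg.norm(r[0]-r[1]))
```

```text
[[0.5606 0.0934 0.142 ]
 [0.4627 0.0666 0.142 ]] [0.5116 0.08   0.142 ] 0.10155120892972799 15.320330999341975
[[0.5817 0.1926 0.104 ]
 [0.6327 0.0249 0.104 ]
 [0.3938 0.1368 0.104 ]] [0.5133 0.0809 0.104 ]
[np.float64(16.529426951242826), np.float64(106.93854410103168)] 0.19596177484180277 0.1752668317954278
```

Emit:
{"op": "apply_moves", "data": {
  "steps": [
    {"translation": [0.005, 0.016, -0.03], "rotation": [0, 0, 0.1]},
    {"translation": [0.005, 0.016, -0.08], "rotation": [0, 0, 0.2]},
    {"translation": [0.005, 0.016, -0.14], "rotation": [0, 0, 0.25]},
    {"translation": [0.005, 0.016, -0.2], "rotation": [0, 0, 0.25]},
    {"translation": [0.005, 0.016, -0.26], "rotation": [0, 0, 0.25]},
    {"translation": [0.005, 0.016, -0.31], "rotation": [0, 0, 0.25]},
    {"translation": [0.005, 0.016, -0.36], "rotation": [0, 0, 0.25]},
    {"translation": [0.005, 0.016, -0.39], "rotation": [0, 0, 0.25]},
    {"translation": [0.005, 0.016, -0.408], "rotation": [0, 0, 0.25]},
    {"translation": [0.005, 0.016, -0.408], "rotation": [0, 0, 0.25]}
  ]
}}

```text
t: 2.65
eef_pos: [0.5114, 0.0799, 0.1223]
ee_rot: [3.141, 0.001, 0.282]
force: [0.1, -0.5, 0.7]
width: 0.0879
gripper_force: 0.0
```

Emit:
{"op": "apply_moves", "data": {
  "steps": [
    {"translation": [0, 0, 0], "rotation": [0, 0, 0]},
    {"translation": [0, 0, 0], "rotation": [0, 0, 0]},
    {"translation": [0, 0, 0], "rotation": [0, 0, 0]},
    {"translation": [0, 0, 0], "rotation": [0, 0, 0]},
    {"translation": [0, 0, 0], "rotation": [0, 0, 0]},
    {"translation": [0, 0, 0], "rotation": [0, 0, 0]},
    {"translation": [0, 0, 0], "rotation": [0, 0, 0]},
    {"translation": [0, 0, 0], "rotation": [0, 0, 0]},
    {"translation": [0, 0, 0], "rotation": [0, 0, 0]},
    {"translation": [0, 0, 0], "rotation": [0, 0, 0]}
  ],
  "jaw": 1,
  "newtons": 25
}}

```text
t: 3.48
eef_pos: [0.5117, 0.0798, 0.1231]
ee_rot: [3.142, -0.0, 0.282]
force: [-0.1, -0.7, 0.5]
width: 0.0266
gripper_force: 0.0
```

Run:
```python
import numpy as np
y=np.radians(16)
def P(q): 
    s=.110*(np.sin(q-1.047)+.866);return np.array([-np.sin(y)*s,np.cos(y)*s,.110*(np.cos(q-1.047)-.5)])/.25
# 3 calls, smooth profile
u=np.arange(0,31)/30; q=1.93*(10*u**3-15*u**4+6*u**5)*0.5+1.93*u*0.5
for k in range(3): print([list(np.round(P(q[i])-P(q[10*k]),3)) for i in range(10*k+1,10*k+11)])
```

```text
[[np.float64(-0.002), np.float64(0.007), np.float64(0.012)], [np.float64(-0.004), np.float64(0.015), np.float64(0.025)], [np.float64(-0.007), np.float64(0.024), np.float64(0.039)], [np.float64(-0.01), np.float64(0.035), np.float64(0.054)], [np.float64(-0.014), np.float64(0.048), np.float64(0.07)], [np.float64(-0.018), np.float64(0.063), np.float64(0.087)], [np.float64(-0.023), np.float64(0.082), np.float64(0.105)], [np.float64(-0.03), np.float64(0.103), np.float64(0.124)], [np.float64(-0.037), np.float64(0.127), np.float64(0.143)], [np.float64(-0.044), np.float64(0.155), np.float64(0.161)]]
[[np.float64(-0.009), np.float64(0.031), np.float64(0.017)], [np.float64(-0.018), np.float64(0.064), np.float64(0.031)], [np.float64(-0.029), np.float64(0.1), np.float64(0.043)], [np.float64(-0.04), np.float64(0.138), np.float64(0.052)], [np.float64(-0.051), np.float64(0.177), np.float64(0.057)], [np.float64(-0.062), np.float64(0.216), np.float64(0.059)], [np.float64(-0.073), np.float64(0.254), np.float64(0.057)], [np.float64(-0.084), np.float64(0.291), np.float64(0.051)], [np.float64(-0.094), np.float64(0.327), np.float64(0.042)], [np.float64(-0.103), np.float64(0.36), np.float64(0.031)]]
[[np.float64(-0.009), np.float64(0.03), np.float64(-0.013)], [np.float64(-0.016), np.float64(0.057), np.float64(-0.028)], [np.float64(-0.023), np.float64(0.081), np.float64(-0.043)], [np.float64(-0.029), np.float64(0.102), np.float64(-0.058)], [np.float64(-0.034), np.float64(0.12), np.float64(-0.072)], [np.float64(-0.039), np.float64(0.135), np.float64(-0.086)], [np.float64(-0.043), np.float64(0.148), np.float64(-0.099)], [np.float64(-0.046), np.float64(0.16), np.float64(-0.111)], [np.float64(-0.049), np.float64(0.169), np.float64(-0.122)], [np.float64(-0.051), np.float64(0.178), np.float64(-0.133)]]
```

Emit:
{"op": "apply_moves", "data": {
  "steps": [
    {"translation": [0, 0, 0], "rotation": [0, 0, 0]},
    {"translation": [0, 0, 0], "rotation": [0, 0, 0]},
    {"translation": [0, 0, 0], "rotation": [0, 0, 0]},
    {"translation": [0, 0, 0], "rotation": [0, 0, 0]},
    {"translation": [0, 0, 0], "rotation": [0, 0, 0]},
    {"translation": [0, 0, 0], "rotation": [0, 0, 0]},
    {"translation": [0, 0, 0], "rotation": [0, 0, 0]},
    {"translation": [0, 0, 0], "rotation": [0, 0, 0]},
    {"translation": [0, 0, 0], "rotation": [0, 0, 0]},
    {"translation": [0, 0, 0], "rotation": [0, 0, 0]}
  ]
}}

```text
t: 4.32
eef_pos: [0.5117, 0.0798, 0.1231]
ee_rot: [-3.142, -0.0, 0.282]
force: [0.8, -0.2, -0.2]
width: 0.0002
gripper_force: 0.0
```

The fingers shut on nothing, so I'm looking.

Run:
```python
from h import *
np.set_printoptions(precision=4,suppress=True)
a=grab_frame('wrist');b=grab_frame('scene')[90:230,220:380]
b=cv2.resize(b,None,fx=3,fy=3,interpolation=cv2.INTER_CUBIC)
out=np.zeros((420,800,3),np.uint8);out[:384,:400]=cv2.resize(a,(400,384)); out[:,400:]=b[:,:400]
cv2.imwrite('pics/c2.png',out)
```

```text
(no output)
```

View pics/c2.png

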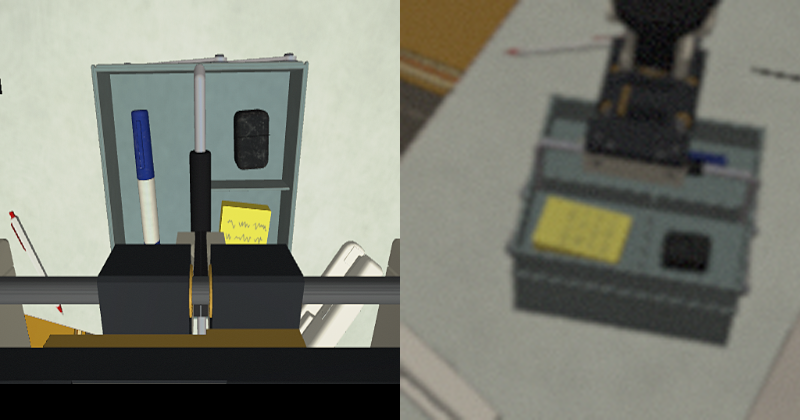

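Run:
```python
from h import *
print(get_state()['width'],get_state()['gripper_force'])
a=grab_frame('wrist')[180:345,170:345]
cv2.imwrite('pics/c3.png',cv2.resize(cv2.convertScaleAbs(a,alpha=1.8),None,fx=3.5,fy=3.5,interpolation=cv2.INTER_CUBIC))
```

```text
0.0005730428242235903 0.0
```

View pics/c3.png

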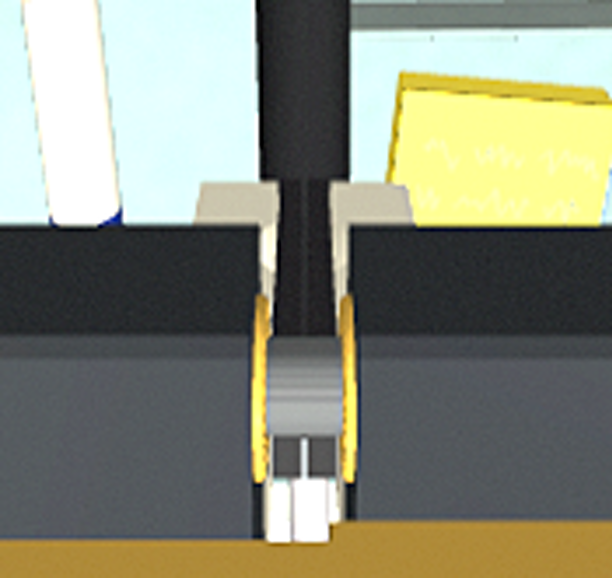

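Run:
```python
from h import *
np.set_printoptions(precision=4,suppress=True)
s=get_state();cm=cam('wrist');T=R.from_euler('xyz',s['ee_rot']).as_matrix();p=s['eef_pos']
print(p,s['q'],cm[0]['xyz'])
for l,v in {'tcp':[0,0,0],'tip front':[.0095,0,0],'hold':[0,0,-.0188],'hold front':[.0095,0,-.0188],'hf bar top':[.0095,0,-.0268],'barend':[.05,0,-.0188]}.items(): print(l,proj('',p+T@np.array(v),cm))
# bar width in px at row ~200 for z hypotheses
for z in (.09,.1,.11,.12,.13,.142): 
    e=[p+T@np.array([.03,w,0]) for w in(-.008,.008)]
    for k in e:k[2]=z
    e2=p+T@np.array([.05,0,0]);e2[2]=z
    a=proj('',e,cm);print(z,abs(a[0,0]-a[1,0]),a[0,1],proj('',e2,cm))
```

```text
[0.5117 0.0798 0.1231] [ 0.534   0.1571 -0.4262  0.     -0.9874  1.319 ] [0.5932 0.1035 0.3176]
tcp [[257.2268 220.8516]]
tip front [[257.2381 207.8107]]
hold [[257.2398 232.9771]]
hold front [[257.2523 218.9002]]
hf bar top [[257.2592 224.2766]]
barend [[257.3103 153.6569]]
0.09 21.288436380683663 166.41540214496362 [[257.2614 139.7616]]
0.1 22.192244232860503 169.67462530637206 [[257.2691 141.95  ]]
0.11 23.17619763557326 173.22284023767205 [[257.2776 144.3384]]
0.12 24.251451587870804 177.10026694963125 [[257.2868 146.9552]]
0.13 25.431331938552688 181.3549519490472 [[257.297 149.835]]
0.142 27.00812966937366 187.0408835626793 [[257.3106 153.6973]]
```

The bar is at z≈0.14 (its width and end position match that), but the visible fingertips are about 36 mm higher than the reported TCP. The tip row of 231 and the 88 mm opening spanning 158 px both say so. The fingers closed above the bar, so I'll open partly and descend about 33 mm while watching the force.

Emit:
{"op": "apply_moves", "data": {
  "steps": [
    {"translation": [0, 0, 0], "rotation": [0, 0, 0]},
    {"translation": [0, 0, 0], "rotation": [0, 0, 0]},
    {"translation": [0, 0, 0], "rotation": [0, 0, 0]},
    {"translation": [0, 0, 0], "rotation": [0, 0, 0]},
    {"translation": [0, 0, 0], "rotation": [0, 0, 0]},
    {"translation": [0, 0, 0], "rotation": [0, 0, 0]},
    {"translation": [0, 0, 0], "rotation": [0, 0, 0]},
    {"translation": [0, 0, -0.02], "rotation": [0, 0, 0]},
    {"translation": [0, 0, -0.04], "rotation": [0, 0, 0]},
    {"translation": [0, 0, -0.06], "rotation": [0, 0, 0]}
  ],
  "jaw": 0.05
}}

```text
t: 5.3
eef_pos: [0.5116, 0.0797, 0.1074]
ee_rot: [-3.142, 0.0, 0.282]
force: [-0.1, 0.1, 0.7]
width: 0.0414
gripper_force: 0.0
```

Run:
```python
from h import *
print(get_state()['width'],get_state()['force'])
a=grab_frame('wrist')[130:345,120:395]
cv2.imwrite('pics/c4.png',cv2.resize(cv2.convertScaleAbs(a,alpha=1.8),None,fx=2.7,fy=2.7,interpolation=cv2.INTER_CUBIC))
```

```text
0.04142686683825378 [-0.05812355  0.08081319  0.65999626]
```

View pics/c4.png

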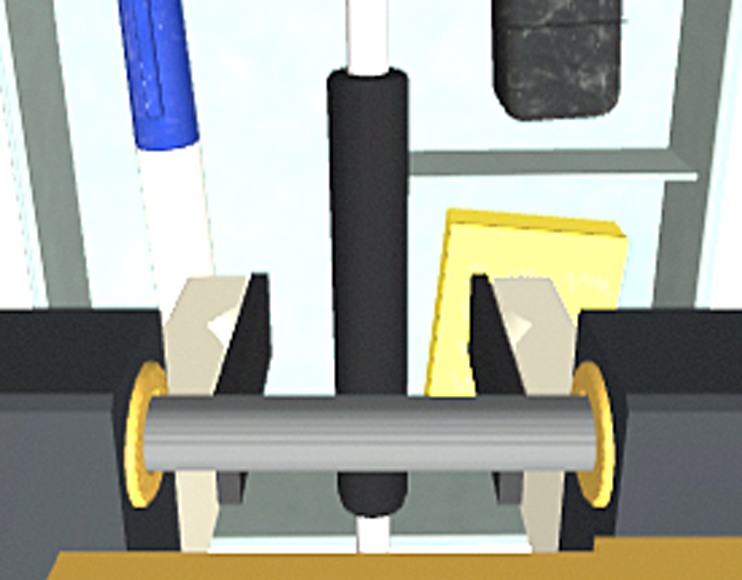

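The fingers straddle the bar cleanly, with the bar at crop column 370 between pads at 265 and 475. I'm descending 18 mm more and closing.

Emit:
{"op": "apply_moves", "data": {
  "steps": [
    {"translation": [0, 0, -0.02], "rotation": [0, 0, 0]},
    {"translation": [0, 0, -0.04], "rotation": [0, 0, 0]},
    {"translation": [0, 0, -0.06], "rotation": [0, 0, 0]},
    {"translation": [0, 0, -0.072], "rotation": [0, 0, 0]},
    {"translation": [0, 0, -0.072], "rotation": [0, 0, 0]},
    {"translation": [0, 0, -0.072], "rotation": [0, 0, 0]},
    {"translation": [0, 0, -0.072], "rotation": [0, 0, 0]},
    {"translation": [0, 0, -0.072], "rotation": [0, 0, 0]},
    {"translation": [0, 0, -0.072], "rotation": [0, 0, 0]},
    {"translation": [0, 0, -0.072], "rotation": [0, 0, 0]}
  ]
}}

```text
t: 6.18
eef_pos: [0.5119, 0.0799, 0.0903]
ee_rot: [-3.141, -0.0, 0.282]
force: [0.2, -0.2, -0.5]
width: 0.0415
gripper_force: 0.0
```

Emit:
{"op": "apply_moves", "data": {
  "steps": [
    {"translation": [0, 0, 0], "rotation": [0, 0, 0]},
    {"translation": [0, 0, 0], "rotation": [0, 0, 0]},
    {"translation": [0, 0, 0], "rotation": [0, 0, 0]},
    {"translation": [0, 0, 0], "rotation": [0, 0, 0]},
    {"translation": [0, 0, 0], "rotation": [0, 0, 0]},
    {"translation": [0, 0, 0], "rotation": [0, 0, 0]},
    {"translation": [0, 0, 0], "rotation": [0, 0, 0]},
    {"translation": [0, 0, 0], "rotation": [0, 0, 0]},
    {"translation": [0, 0, 0], "rotation": [0, 0, 0]},
    {"translation": [0, 0, 0], "rotation": [0, 0, 0]}
  ],
  "jaw": 1,
  "newtons": 25
}}

```text
t: 7.02
eef_pos: [0.5118, 0.0797, 0.0901]
ee_rot: [3.141, 0.0, 0.282]
force: [1.3, -2.3, 0.4]
width: 0.0156
gripper_force: 25.0
```

Gripped at 15.6 mm with 25 N. So the true grasp point sits about 50 mm behind the reported TCP. Swinging now.

Emit:
{"op": "apply_moves", "data": {
  "steps": [
    {"translation": [-0.002, 0.007, 0.012], "rotation": [0, 0, 0]},
    {"translation": [-0.004, 0.015, 0.025], "rotation": [0, 0, 0]},
    {"translation": [-0.007, 0.024, 0.039], "rotation": [0, 0, 0]},
    {"translation": [-0.01, 0.035, 0.054], "rotation": [0, 0, 0]},
    {"translation": [-0.014, 0.048, 0.07], "rotation": [0, 0, 0]},
    {"translation": [-0.018, 0.063, 0.087], "rotation": [0, 0, 0]},
    {"translation": [-0.023, 0.082, 0.105], "rotation": [0, 0, 0]},
    {"translation": [-0.03, 0.103, 0.124], "rotation": [0, 0, 0]},
    {"translation": [-0.037, 0.127, 0.143], "rotation": [0, 0, 0]},
    {"translation": [-0.044, 0.155, 0.161], "rotation": [0, 0, 0]}
  ]
}}

```text
t: 7.85
eef_pos: [0.5, 0.1189, 0.1308]
ee_rot: [-3.142, 0.001, 0.282]
force: [-1.4, -4.3, -1.3]
width: 0.0149
gripper_force: 25.0
```

Emit:
{"op": "apply_moves", "data": {
  "steps": [
    {"translation": [-0.009, 0.031, 0.017], "rotation": [0, 0, 0]},
    {"translation": [-0.018, 0.064, 0.031], "rotation": [0, 0, 0]},
    {"translation": [-0.029, 0.1, 0.043], "rotation": [0, 0, 0]},
    {"translation": [-0.04, 0.138, 0.052], "rotation": [0, 0, 0]},
    {"translation": [-0.051, 0.177, 0.057], "rotation": [0, 0, 0]},
    {"translation": [-0.062, 0.216, 0.059], "rotation": [0, 0, 0]},
    {"translation": [-0.073, 0.254, 0.057], "rotation": [0, 0, 0]},
    {"translation": [-0.084, 0.291, 0.051], "rotation": [0, 0, 0]},
    {"translation": [-0.094, 0.327, 0.042], "rotation": [0, 0, 0]},
    {"translation": [-0.103, 0.36, 0.031], "rotation": [0, 0, 0]}
  ]
}}

```text
t: 8.68
eef_pos: [0.4728, 0.2097, 0.1375]
ee_rot: [-3.141, 0.003, 0.282]
force: [-5.5, -1.8, -2.3]
width: 0.0153
gripper_force: 25.0
```

Emit:
{"op": "apply_moves", "data": {
  "steps": [
    {"translation": [-0.009, 0.03, -0.013], "rotation": [0, 0, 0]},
    {"translation": [-0.016, 0.057, -0.028], "rotation": [0, 0, 0]},
    {"translation": [-0.023, 0.081, -0.043], "rotation": [0, 0, 0]},
    {"translation": [-0.029, 0.102, -0.058], "rotation": [0, 0, 0]},
    {"translation": [-0.034, 0.12, -0.072], "rotation": [0, 0, 0]},
    {"translation": [-0.039, 0.135, -0.086], "rotation": [0, 0, 0]},
    {"translation": [-0.043, 0.148, -0.099], "rotation": [0, 0, 0]},
    {"translation": [-0.046, 0.16, -0.111], "rotation": [0, 0, 0]},
    {"translation": [-0.049, 0.169, -0.122], "rotation": [0, 0, 0]},
    {"translation": [-0.051, 0.178, -0.133], "rotation": [0, 0, 0]}
  ]
}}

```text
t: 9.52
eef_pos: [0.4603, 0.2521, 0.1048]
ee_rot: [3.139, 0.004, 0.283]
force: [-10.0, -17.3, 27.8]
width: 0.0152
gripper_force: 25.0
```

Emit:
{"op": "apply_moves", "data": {
  "steps": [
    {"translation": [0, 0, 0], "rotation": [0, 0, 0]},
    {"translation": [0, 0, 0], "rotation": [0, 0, 0]},
    {"translation": [0, 0, 0], "rotation": [0, 0, 0]},
    {"translation": [0, 0, 0], "rotation": [0, 0, 0]},
    {"translation": [0, 0, 0], "rotation": [0, 0, 0]},
    {"translation": [0, 0, 0], "rotation": [0, 0, 0]},
    {"translation": [0, 0, 0], "rotation": [0, 0, 0]},
    {"translation": [0, 0, 0], "rotation": [0, 0, 0]},
    {"translation": [0, 0, 0], "rotation": [0, 0, 0]},
    {"translation": [0, 0, 0], "rotation": [0, 0, 0]}
  ],
  "jaw": 0.05
}}

```text
t: 10.35
eef_pos: [0.4622, 0.253, 0.1048]
ee_rot: [-3.142, 0.0, 0.282]
force: [0.0, 1.2, 0.3]
width: 0.0417
gripper_force: 0.0
```

Tray is at the stop and released. Now lift and go to the stapler.

Emit:
{"op": "apply_moves", "data": {
  "steps": [
    {"translation": [0, 0, 0.06], "rotation": [0, 0, 0]},
    {"translation": [0, 0, 0.16], "rotation": [0, 0, 0]},
    {"translation": [0, 0, 0.28], "rotation": [0, 0, 0]},
    {"translation": [0, -0.02, 0.4], "rotation": [0, 0, 0]},
    {"translation": [0.02, -0.1, 0.45], "rotation": [0, 0, -0.1]},
    {"translation": [0.05, -0.22, 0.45], "rotation": [0, 0, -0.25]},
    {"translation": [0.08, -0.36, 0.45], "rotation": [0, 0, -0.4]},
    {"translation": [0.12, -0.5, 0.45], "rotation": [0, 0, -0.6]},
    {"translation": [0.16, -0.64, 0.45], "rotation": [0, 0, -0.8]},
    {"translation": [0.2, -0.78, 0.45], "rotation": [0, 0, -1]}
  ],
  "jaw": -1
}}

```text
t: 11.18
eef_pos: [0.5123, 0.0564, 0.2176]
ee_rot: [-3.141, -0.001, -0.246]
force: [0.8, 0.6, -0.6]
width: 0.0877
gripper_force: 0.0
```

Emit:
{"op": "apply_moves", "data": {
  "steps": [
    {"translation": [0.04, -0.14, 0], "rotation": [0, 0, -0.1]},
    {"translation": [0.08, -0.28, 0], "rotation": [0, 0, -0.2]},
    {"translation": [0.12, -0.42, 0], "rotation": [0, 0, -0.3]},
    {"translation": [0.16, -0.56, 0], "rotation": [0, 0, -0.4]},
    {"translation": [0.2, -0.7, 0], "rotation": [0, 0, -0.5]},
    {"translation": [0.24, -0.84, -0.05], "rotation": [0, 0, -0.6]},
    {"translation": [0.28, -0.96, -0.1], "rotation": [0, 0, -0.7]},
    {"translation": [0.32, -1, -0.15], "rotation": [0, 0, -0.8]},
    {"translation": [0.35, -1, -0.2], "rotation": [0, 0, -0.84]},
    {"translation": [0.38, -1, -0.2], "rotation": [0, 0, -0.84]}
  ]
}}

```text
t: 12.02
eef_pos: [0.6058, -0.1923, 0.164]
ee_rot: [3.139, 0.004, -0.684]
force: [-0.5, 0.3, -0.5]
width: 0.0876
gripper_force: 0.0
```

Emit:
{"op": "apply_moves", "data": {
  "steps": [
    {"translation": [0, -0.1, 0], "rotation": [0, 0, 0]},
    {"translation": [0, -0.2, 0], "rotation": [0, 0, 0]},
    {"translation": [0, -0.28, 0], "rotation": [0, 0, 0]},
    {"translation": [0, -0.32, 0], "rotation": [0, 0, 0]},
    {"translation": [0, -0.32, 0], "rotation": [0, 0, 0]},
    {"translation": [0, -0.32, 0], "rotation": [0, 0, 0]},
    {"translation": [0, -0.32, 0], "rotation": [0, 0, 0]},
    {"translation": [0, -0.32, 0], "rotation": [0, 0, 0]},
    {"translation": [0, -0.32, 0], "rotation": [0, 0, 0]},
    {"translation": [0, -0.32, 0], "rotation": [0, 0, 0]}
  ]
}}

```text
t: 12.85
eef_pos: [0.6074, -0.2712, 0.1675]
ee_rot: [-3.141, -0.0, -0.68]
force: [0.0, -1.3, -0.6]
width: 0.0881
gripper_force: 0.0
```

Run:
```python
from h import *
np.set_printoptions(precision=4,suppress=True)
s=get_state();cm=cam('wrist');im=grab_frame('wrist')
print(s['t'],s['eef_pos'],np.degrees(s['ee_rot']),s['q'])
np.savez('w2.npz',cm=np.array([cm[0],cm[1]],dtype=object))
t=grab_frame('top');cv2.imwrite('pics/top2raw.png',t)
out=np.zeros((384,800,3),np.uint8);out[:,:512]=im;b=cv2.resize(t[100:250,60:204],(288,300));out[:300,512:]=b
cv2.imwrite('pics/w2raw.png',im);cv2.imwrite('pics/w2.png',out)
```

```text
12.85 [ 0.6074 -0.2712  0.1675] [-179.9909   -0.0103  -38.9668] [-0.1275  0.3563 -0.0437 -0.     -1.1706  1.0182]
```

View pics/w2.png

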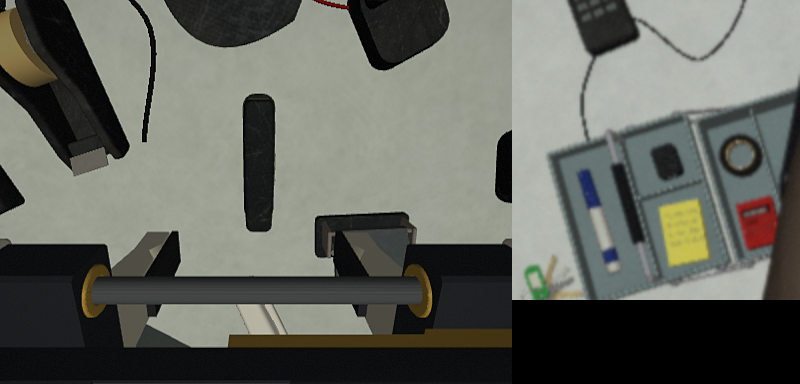

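The wrist view shows the stapler at columns 243–275, rows 94–231, with the punch at (315–410, 215–257) on its right. The inset shows the tray open with its contents inside, and the staples and tape in their bay.

Run:
```python
from h import *
np.set_printoptions(precision=4,suppress=True)
c=np.load('w2.npz',allow_pickle=True)['cm'];cm=(c[0],c[1])
p=np.array([.6074,-.2712,0]);y=np.radians(-39);ex=np.array([np.cos(y),np.sin(y),0]);ey=np.array([-ex[1],ex[0],0])
im=cv2.imread('pics/w2raw.png');m=(im.max(2)[85:240,225:300]<85).astype(np.uint8)
k,l,st,ce=cv2.connectedComponentsWithStats(m);i=1+st[1:,4].argmax();ys,xs=np.where(l==i);print(st[i])
r=cv2.minAreaRect(np.c_[xs+225,ys+85].astype(np.float32));print(r)
for z in(.0,.045,.054):
    b=ray('',cv2.boxPoints(r),z,cm);print(z,[[round(float((v-p)@ex),4),round(float((v-p)@ey),4)] for v in b])
for row in(99,211,231): print(row,[(float((ray('',[(259,row)],z,cm)[0]-p)@ex)) for z in(0,.054)])
for row in(110,130,200,215):
    x=np.where(l[row-85]==i)[0]+225;print(row,x.min(),x.max())
h=ray('',[(318,240),(318,218),(408,214)],.058,cm);print('punch left edge in tool frame',[(round(float((v-p)@ex),3),round(float((v-p)@ey),3)) for v in h])
```

```text
[  18    9   32  138 4120]
((258.5, 162.5), (137.0, 31.0), 90.0)
0.0 [[0.0795, 0.0157], [0.0795, -0.0189], [-0.088, -0.0219], [-0.088, 0.0178]]
0.045 [[0.0801, 0.0138], [0.0802, -0.0164], [-0.0666, -0.0191], [-0.0666, 0.0157]]
0.054 [[0.0803, 0.0134], [0.0803, -0.016], [-0.0623, -0.0185], [-0.0623, 0.0152]]
99 [0.07419509298772932, 0.07572776468754654]
211 [-0.06046063234428205, -0.038850717799834095]
231 [-0.08799744091385889, -0.06228177303843046]
110 243 274
130 243 274
200 244 272
215 245 271
punch left edge in tool frame [(-0.071, -0.066), (-0.045, -0.065), (-0.041, -0.159)]
```

Emit:
{"op": "apply_moves", "data": {
  "steps": [
    {"translation": [0.012, -0.017, 0], "rotation": [0, 0, 0]},
    {"translation": [0.012, -0.017, -0.03], "rotation": [0, 0, 0]},
    {"translation": [0.012, -0.017, -0.08], "rotation": [0, 0, 0]},
    {"translation": [0.012, -0.017, -0.14], "rotation": [0, 0, 0]},
    {"translation": [0.012, -0.017, -0.2], "rotation": [0, 0, 0]},
    {"translation": [0.012, -0.017, -0.27], "rotation": [0, 0, 0]},
    {"translation": [0.012, -0.017, -0.34], "rotation": [0, 0, 0]},
    {"translation": [0.012, -0.017, -0.4], "rotation": [0, 0, 0]},
    {"translation": [0.012, -0.017, -0.44], "rotation": [0, 0, 0]},
    {"translation": [0.012, -0.017, -0.46], "rotation": [0, 0, 0]}
  ],
  "jaw": -0.2
}}

```text
t: 13.78
eef_pos: [0.6092, -0.2761, 0.0501]
ee_rot: [3.14, 0.002, -0.682]
force: [0.2, -1.1, 0.6]
width: 0.0525
gripper_force: 0.0
```

Emit:
{"op": "apply_moves", "data": {
  "steps": [
    {"translation": [0, 0, -0.03], "rotation": [0, 0, 0]},
    {"translation": [0, 0, -0.06], "rotation": [0, 0, 0]},
    {"translation": [0, 0, -0.1], "rotation": [0, 0, 0]},
    {"translation": [0, 0, -0.14], "rotation": [0, 0, 0]},
    {"translation": [0, 0, -0.18], "rotation": [0, 0, 0]},
    {"translation": [0, 0, -0.21], "rotation": [0, 0, 0]},
    {"translation": [0, 0, -0.24], "rotation": [0, 0, 0]},
    {"translation": [0, 0, -0.25], "rotation": [0, 0, 0]},
    {"translation": [0, 0, -0.25], "rotation": [0, 0, 0]},
    {"translation": [0, 0, -0.25], "rotation": [0, 0, 0]}
  ]
}}

```text
t: 14.62
eef_pos: [0.6104, -0.2763, -0.0102]
ee_rot: [3.141, -0.0, -0.681]
force: [-0.5, -0.5, 0.6]
width: 0.0527
gripper_force: 0.0
```

Emit:
{"op": "apply_moves", "data": {
  "steps": [
    {"translation": [0, 0, 0], "rotation": [0, 0, 0]},
    {"translation": [0, 0, 0], "rotation": [0, 0, 0]},
    {"translation": [0, 0, 0], "rotation": [0, 0, 0]},
    {"translation": [0, 0, 0], "rotation": [0, 0, 0]},
    {"translation": [0, 0, 0], "rotation": [0, 0, 0]},
    {"translation": [0, 0, 0], "rotation": [0, 0, 0]},
    {"translation": [0, 0, 0], "rotation": [0, 0, 0]},
    {"translation": [0, 0, 0], "rotation": [0, 0, 0]},
    {"translation": [0, 0, 0], "rotation": [0, 0, 0]},
    {"translation": [0, 0, 0], "rotation": [0, 0, 0]}
  ],
  "jaw": 1,
  "newtons": 25
}}

```text
t: 15.45
eef_pos: [0.6104, -0.2763, -0.0098]
ee_rot: [-3.141, -0.0, -0.681]
force: [-1.4, 1.2, 4.6]
width: 0.0321
gripper_force: 25.0
```

Stapler gripped at 32 mm. Lift and carry it above the bay.

Emit:
{"op": "apply_moves", "data": {
  "steps": [
    {"translation": [0, 0, 0.04], "rotation": [0, 0, 0]},
    {"translation": [0, 0, 0.12], "rotation": [0, 0, 0]},
    {"translation": [0, 0, 0.22], "rotation": [0, 0, 0]},
    {"translation": [0, 0.02, 0.34], "rotation": [0, 0, 0.05]},
    {"translation": [-0.02, 0.08, 0.46], "rotation": [0, 0, 0.15]},
    {"translation": [-0.05, 0.18, 0.56], "rotation": [0, 0, 0.3]},
    {"translation": [-0.08, 0.29, 0.62], "rotation": [0, 0, 0.48]},
    {"translation": [-0.11, 0.4, 0.64], "rotation": [0, 0, 0.66]},
    {"translation": [-0.14, 0.51, 0.64], "rotation": [0, 0, 0.84]},
    {"translation": [-0.17, 0.62, 0.64], "rotation": [0, 0, 1]}
  ]
}}

```text
t: 16.28
eef_pos: [0.5669, -0.1199, 0.1504]
ee_rot: [-3.141, -0.0, -0.153]
force: [0.6, 0.5, -2.9]
width: 0.0317
gripper_force: 25.0
```

Emit:
{"op": "apply_moves", "data": {
  "steps": [
    {"translation": [-0.03, 0.11, 0], "rotation": [0, 0, 0.15]},
    {"translation": [-0.06, 0.22, 0], "rotation": [0, 0, 0.3]},
    {"translation": [-0.09, 0.33, 0], "rotation": [0, 0, 0.45]},
    {"translation": [-0.12, 0.43, 0], "rotation": [0, 0, 0.6]},
    {"translation": [-0.15, 0.53, 0], "rotation": [0, 0, 0.72]},
    {"translation": [-0.17, 0.61, 0], "rotation": [0, 0, 0.8]},
    {"translation": [-0.18, 0.65, 0], "rotation": [0, 0, 0.84]},
    {"translation": [-0.185, 0.67, 0], "rotation": [0, 0, 0.84]},
    {"translation": [-0.185, 0.67, 0], "rotation": [0, 0, 0.84]},
    {"translation": [-0.185, 0.67, 0], "rotation": [0, 0, 0.84]}
  ]
}}

```text
t: 17.12
eef_pos: [0.5214, 0.0459, 0.1498]
ee_rot: [3.142, 0.0, 0.281]
force: [-0.6, -0.1, -2.0]
width: 0.032
gripper_force: 25.0
```

Run:
```python
from h import *
np.set_printoptions(precision=4,suppress=True)
s=get_state();cm=cam('wrist');im=grab_frame('wrist')
print(s['t'],s['eef_pos'],np.degrees(s['ee_rot']),s['width'],s['force'])
y=np.radians(16);ex=np.array([np.cos(y),np.sin(y),0]);ey=np.array([-ex[1],ex[0],0]);o=np.array([.5116,.080,0])
P=[o+a*ex*.095+b*ey+[0,0,.07] for a,b in((1,-.085),(-1,-.085),(-1,.085),(1,.085))]
cv2.polylines(im,[np.int32(proj('',P,cm))],True,(0,0,255),1)
cv2.imwrite('pics/w3.png',im)
```

```text
17.1167 [0.5214 0.0459 0.1498] [179.9954   0.0222  16.1236] 0.03195339039414331 [-0.5656 -0.0753 -2.0182]
```

View pics/w3.png

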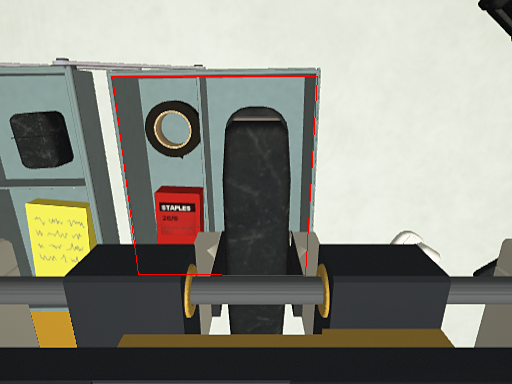

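The predicted rim (red) fits the box, and the stapler is lengthways, centred over the empty bay. Lowering it.

Emit:
{"op": "apply_moves", "data": {
  "steps": [
    {"translation": [0, 0, -0.03], "rotation": [0, 0, 0]},
    {"translation": [0, 0, -0.08], "rotation": [0, 0, 0]},
    {"translation": [0, 0, -0.13], "rotation": [0, 0, 0]},
    {"translation": [0, 0, -0.18], "rotation": [0, 0, 0]},
    {"translation": [0, 0, -0.23], "rotation": [0, 0, 0]},
    {"translation": [0, 0, -0.28], "rotation": [0, 0, 0]},
    {"translation": [0, 0, -0.33], "rotation": [0, 0, 0]},
    {"translation": [0, 0, -0.38], "rotation": [0, 0, 0]},
    {"translation": [0, 0, -0.42], "rotation": [0, 0, 0]},
    {"translation": [0, 0, -0.45], "rotation": [0, 0, 0]}
  ]
}}

```text
t: 18.0
eef_pos: [0.521, 0.0454, 0.0358]
ee_rot: [3.141, 0.002, 0.281]
force: [-0.6, -0.5, -2.6]
width: 0.0319
gripper_force: 25.0
```

Emit:
{"op": "apply_moves", "data": {
  "steps": [
    {"translation": [0, 0, -0.03], "rotation": [0, 0, 0]},
    {"translation": [0, 0, -0.06], "rotation": [0, 0, 0]},
    {"translation": [0, 0, -0.09], "rotation": [0, 0, 0]},
    {"translation": [0, 0, -0.11], "rotation": [0, 0, 0]},
    {"translation": [0, 0, -0.13], "rotation": [0, 0, 0]},
    {"translation": [0, 0, -0.14], "rotation": [0, 0, 0]},
    {"translation": [0, 0, -0.148], "rotation": [0, 0, 0]},
    {"translation": [0, 0, -0.156], "rotation": [0, 0, 0]},
    {"translation": [0, 0, -0.156], "rotation": [0, 0, 0]},
    {"translation": [0, 0, -0.156], "rotation": [0, 0, 0]}
  ]
}}

```text
t: 18.83
eef_pos: [0.5216, 0.0464, -0.0015]
ee_rot: [-3.142, -0.0, 0.282]
force: [-1.3, -0.3, -2.1]
width: 0.0322
gripper_force: 25.0
```

Emit:
{"op": "apply_moves", "data": {
  "steps": [
    {"translation": [0, 0, -0.002], "rotation": [0, 0, 0]},
    {"translation": [0, 0, -0.004], "rotation": [0, 0, 0]},
    {"translation": [0, 0, -0.006], "rotation": [0, 0, 0]},
    {"translation": [0, 0, -0.006], "rotation": [0, 0, 0]},
    {"translation": [0, 0, -0.006], "rotation": [0, 0, 0]},
    {"translation": [0, 0, -0.006], "rotation": [0, 0, 0]},
    {"translation": [0, 0, -0.006], "rotation": [0, 0, 0]},
    {"translation": [0, 0, -0.006], "rotation": [0, 0, 0]},
    {"translation": [0, 0, -0.006], "rotation": [0, 0, 0]},
    {"translation": [0, 0, -0.006], "rotation": [0, 0, 0]}
  ]
}}

```text
t: 19.67
eef_pos: [0.5217, 0.0464, -0.0028]
ee_rot: [-3.142, -0.0, 0.282]
force: [-1.9, 2.1, 6.8]
width: 0.0315
gripper_force: 25.0
```

Emit:
{"op": "apply_moves", "data": {
  "steps": [
    {"translation": [0, 0, -0.006], "rotation": [0, 0, 0]},
    {"translation": [0, 0, -0.006], "rotation": [0, 0, 0]},
    {"translation": [0, 0, -0.006], "rotation": [0, 0, 0]},
    {"translation": [0, 0, -0.006], "rotation": [0, 0, 0]},
    {"translation": [0, 0, -0.006], "rotation": [0, 0, 0]},
    {"translation": [0, 0, -0.006], "rotation": [0, 0, 0]},
    {"translation": [0, 0, -0.006], "rotation": [0, 0, 0]},
    {"translation": [0, 0, -0.006], "rotation": [0, 0, 0]},
    {"translation": [0, 0, -0.006], "rotation": [0, 0, 0]},
    {"translation": [0, 0, -0.006], "rotation": [0, 0, 0]}
  ],
  "jaw": 0
}}

```text
t: 20.5
eef_pos: [0.5215, 0.0463, -0.0047]
ee_rot: [3.142, 0.0, 0.282]
force: [-0.2, 0.5, 0.2]
width: 0.0438
gripper_force: 0.0
```

Stapler set down (contact force felt) and released. Lift, check, and return to the handle.

Emit:
{"op": "apply_moves", "data": {
  "steps": [
    {"translation": [0, 0, 0.05], "rotation": [0, 0, 0]},
    {"translation": [0, 0, 0.12], "rotation": [0, 0, 0]},
    {"translation": [0, 0, 0.22], "rotation": [0, 0, 0]},
    {"translation": [0, 0, 0.34], "rotation": [0, 0, 0]},
    {"translation": [0, 0, 0.46], "rotation": [0, 0, 0]},
    {"translation": [0, 0, 0.58], "rotation": [0, 0, 0]},
    {"translation": [0, 0, 0.7], "rotation": [0, 0, 0]},
    {"translation": [0, 0, 0.78], "rotation": [0, 0, 0]},
    {"translation": [0, 0, 0.82], "rotation": [0, 0, 0]},
    {"translation": [0, 0, 0.82], "rotation": [0, 0, 0]}
  ]
}}

```text
t: 21.33
eef_pos: [0.5227, 0.0467, 0.2027]
ee_rot: [-3.141, -0.004, 0.283]
force: [0.3, 0.5, 0.4]
width: 0.0439
gripper_force: 0.0
```

Emit:
{"op": "apply_moves", "data": {
  "steps": [
    {"translation": [-0.02, 0.08, 0], "rotation": [0, 0, 0]},
    {"translation": [-0.05, 0.18, 0], "rotation": [0, 0, 0]},
    {"translation": [-0.09, 0.3, 0], "rotation": [0, 0, 0]},
    {"translation": [-0.12, 0.42, 0], "rotation": [0, 0, 0]},
    {"translation": [-0.16, 0.54, 0], "rotation": [0, 0, 0]},
    {"translation": [-0.19, 0.66, 0], "rotation": [0, 0, 0]},
    {"translation": [-0.22, 0.76, 0], "rotation": [0, 0, 0]},
    {"translation": [-0.238, 0.827, 0], "rotation": [0, 0, 0]},
    {"translation": [-0.238, 0.827, 0], "rotation": [0, 0, 0]},
    {"translation": [-0.238, 0.827, 0], "rotation": [0, 0, 0]}
  ]
}}

```text
t: 22.17
eef_pos: [0.461, 0.2534, 0.1985]
ee_rot: [3.14, 0.003, 0.284]
force: [0.3, -0.9, -0.3]
width: 0.044
gripper_force: 0.0
```

Run:
```python
from h import *
np.set_printoptions(precision=4,suppress=True)
s=get_state();im=grab_frame('wrist');t=grab_frame('top')
print(s['t'],s['eef_pos'],s['width'],s['force'])
out=np.zeros((384,800,3),np.uint8);out[:,:512]=im;out[:300,512:]=cv2.resize(t[120:270,120:264],(288,300))
cv2.imwrite('pics/w4.png',out)
```

```text
22.1667 [0.461  0.2534 0.1985] 0.043954289269247965 [ 0.3018 -0.8589 -0.3481]
```

View pics/w4.png

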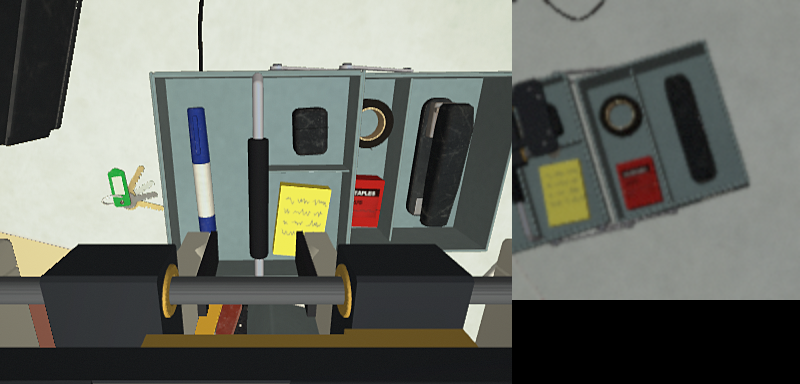

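The stapler stands lengthways in its bay at (440,160). The tray contents are in place and the bar at column 258 is centred between the pads. Descend and grip.

Emit:
{"op": "apply_moves", "data": {
  "steps": [
    {"translation": [0, 0, -0.03], "rotation": [0, 0, 0]},
    {"translation": [0, 0, -0.08], "rotation": [0, 0, 0]},
    {"translation": [0, 0, -0.14], "rotation": [0, 0, 0]},
    {"translation": [0, 0, -0.2], "rotation": [0, 0, 0]},
    {"translation": [0, 0, -0.26], "rotation": [0, 0, 0]},
    {"translation": [0, 0, -0.31], "rotation": [0, 0, 0]},
    {"translation": [0, 0, -0.35], "rotation": [0, 0, 0]},
    {"translation": [0, 0, -0.382], "rotation": [0, 0, 0]},
    {"translation": [0, 0, -0.382], "rotation": [0, 0, 0]},
    {"translation": [0, 0, -0.382], "rotation": [0, 0, 0]}
  ]
}}

```text
t: 23.1
eef_pos: [0.4621, 0.2526, 0.1046]
ee_rot: [3.141, 0.0, 0.282]
force: [0.0, 0.3, 0.1]
width: 0.0437
gripper_force: 0.0
```

Emit:
{"op": "apply_moves", "data": {
  "steps": [
    {"translation": [0, 0, 0], "rotation": [0, 0, 0]},
    {"translation": [0, 0, 0], "rotation": [0, 0, 0]},
    {"translation": [0, 0, 0], "rotation": [0, 0, 0]},
    {"translation": [0, 0, 0], "rotation": [0, 0, 0]},
    {"translation": [0, 0, 0], "rotation": [0, 0, 0]},
    {"translation": [0, 0, 0], "rotation": [0, 0, 0]},
    {"translation": [0, 0, 0], "rotation": [0, 0, 0]},
    {"translation": [0, 0, 0], "rotation": [0, 0, 0]},
    {"translation": [0, 0, 0], "rotation": [0, 0, 0]},
    {"translation": [0, 0, 0], "rotation": [0, 0, 0]}
  ],
  "jaw": 1,
  "newtons": 25
}}

```text
t: 23.93
eef_pos: [0.4623, 0.2524, 0.1051]
ee_rot: [3.141, -0.0, 0.283]
force: [3.0, -4.9, 1.9]
width: 0.015
gripper_force: 25.0
```

Run:
```python
import numpy as np
y=np.radians(16)
def P(q): 
    s=.110*(np.sin(q-1.047)+.866);return np.array([-np.sin(y)*s,np.cos(y)*s,.110*(np.cos(q-1.047)-.5)])/.25
u=np.arange(0,41)/40; q=1.92*(1-(.5*(10*u**3-15*u**4+6*u**5)+.5*u))
for k in range(4): print([[float(v) for v in np.round(P(q[i])-P(q[10*k]),3)] for i in range(10*k+1,10*k+11)])
```

```text
[[0.002, -0.007, 0.008], [0.004, -0.014, 0.016], [0.006, -0.021, 0.025], [0.009, -0.03, 0.034], [0.011, -0.04, 0.043], [0.014, -0.051, 0.053], [0.018, -0.063, 0.063], [0.022, -0.076, 0.074], [0.026, -0.092, 0.085], [0.031, -0.109, 0.096]]
[[0.005, -0.019, 0.011], [0.011, -0.039, 0.021], [0.018, -0.062, 0.031], [0.025, -0.086, 0.04], [0.032, -0.111, 0.048], [0.039, -0.138, 0.054], [0.047, -0.165, 0.058], [0.056, -0.194, 0.061], [0.064, -0.223, 0.061], [0.072, -0.252, 0.06]]
[[0.008, -0.029, -0.004], [0.016, -0.057, -0.009], [0.024, -0.085, -0.017], [0.032, -0.112, -0.026], [0.039, -0.137, -0.037], [0.046, -0.161, -0.049], [0.052, -0.183, -0.062], [0.058, -0.203, -0.076], [0.063, -0.221, -0.09], [0.068, -0.238, -0.104]]
[[0.004, -0.015, -0.014], [0.008, -0.028, -0.028], [0.011, -0.04, -0.041], [0.014, -0.05, -0.053], [0.017, -0.059, -0.065], [0.019, -0.067, -0.076], [0.021, -0.074, -0.086], [0.023, -0.08, -0.096], [0.025, -0.086, -0.105], [0.026, -0.091, -0.114]]
```

Gripped. Swinging back in four smooth calls.

Emit:
{"op": "apply_moves", "data": {
  "steps": [
    {"translation": [0.002, -0.007, 0.008], "rotation": [0, 0, 0]},
    {"translation": [0.004, -0.014, 0.016], "rotation": [0, 0, 0]},
    {"translation": [0.006, -0.021, 0.025], "rotation": [0, 0, 0]},
    {"translation": [0.009, -0.03, 0.034], "rotation": [0, 0, 0]},
    {"translation": [0.011, -0.04, 0.043], "rotation": [0, 0, 0]},
    {"translation": [0.014, -0.051, 0.053], "rotation": [0, 0, 0]},
    {"translation": [0.018, -0.063, 0.063], "rotation": [0, 0, 0]},
    {"translation": [0.022, -0.076, 0.074], "rotation": [0, 0, 0]},
    {"translation": [0.026, -0.092, 0.085], "rotation": [0, 0, 0]},
    {"translation": [0.031, -0.109, 0.096], "rotation": [0, 0, 0]}
  ]
}}

```text
t: 24.77
eef_pos: [0.4701, 0.2256, 0.1291]
ee_rot: [-3.141, -0.001, 0.282]
force: [6.3, -0.3, -8.9]
width: 0.0154
gripper_force: 25.0
```

Emit:
{"op": "apply_moves", "data": {
  "steps": [
    {"translation": [0.005, -0.019, 0.011], "rotation": [0, 0, 0]},
    {"translation": [0.011, -0.039, 0.021], "rotation": [0, 0, 0]},
    {"translation": [0.018, -0.062, 0.031], "rotation": [0, 0, 0]},
    {"translation": [0.025, -0.086, 0.04], "rotation": [0, 0, 0]},
    {"translation": [0.032, -0.111, 0.048], "rotation": [0, 0, 0]},
    {"translation": [0.039, -0.138, 0.054], "rotation": [0, 0, 0]},
    {"translation": [0.047, -0.165, 0.058], "rotation": [0, 0, 0]},
    {"translation": [0.056, -0.194, 0.061], "rotation": [0, 0, 0]},
    {"translation": [0.064, -0.223, 0.061], "rotation": [0, 0, 0]},
    {"translation": [0.072, -0.252, 0.06], "rotation": [0, 0, 0]}
  ]
}}

```text
t: 25.6
eef_pos: [0.4889, 0.1634, 0.1445]
ee_rot: [-3.14, -0.003, 0.283]
force: [7.7, 3.5, -10.2]
width: 0.0152
gripper_force: 25.0
```

Emit:
{"op": "apply_moves", "data": {
  "steps": [
    {"translation": [0.008, -0.029, -0.004], "rotation": [0, 0, 0]},
    {"translation": [0.016, -0.057, -0.009], "rotation": [0, 0, 0]},
    {"translation": [0.024, -0.085, -0.017], "rotation": [0, 0, 0]},
    {"translation": [0.032, -0.112, -0.026], "rotation": [0, 0, 0]},
    {"translation": [0.039, -0.137, -0.037], "rotation": [0, 0, 0]},
    {"translation": [0.046, -0.161, -0.049], "rotation": [0, 0, 0]},
    {"translation": [0.052, -0.183, -0.062], "rotation": [0, 0, 0]},
    {"translation": [0.058, -0.203, -0.076], "rotation": [0, 0, 0]},
    {"translation": [0.063, -0.221, -0.09], "rotation": [0, 0, 0]},
    {"translation": [0.068, -0.238, -0.104], "rotation": [0, 0, 0]}
  ]
}}

```text
t: 26.43
eef_pos: [0.507, 0.1041, 0.1191]
ee_rot: [-3.141, -0.005, 0.283]
force: [7.7, 1.7, -3.7]
width: 0.0157
gripper_force: 25.0
```

Emit:
{"op": "apply_moves", "data": {
  "steps": [
    {"translation": [0.004, -0.015, -0.014], "rotation": [0, 0, 0]},
    {"translation": [0.008, -0.028, -0.028], "rotation": [0, 0, 0]},
    {"translation": [0.011, -0.04, -0.041], "rotation": [0, 0, 0]},
    {"translation": [0.014, -0.05, -0.053], "rotation": [0, 0, 0]},
    {"translation": [0.017, -0.059, -0.065], "rotation": [0, 0, 0]},
    {"translation": [0.019, -0.067, -0.076], "rotation": [0, 0, 0]},
    {"translation": [0.021, -0.074, -0.086], "rotation": [0, 0, 0]},
    {"translation": [0.023, -0.08, -0.096], "rotation": [0, 0, 0]},
    {"translation": [0.025, -0.086, -0.105], "rotation": [0, 0, 0]},
    {"translation": [0.026, -0.091, -0.114], "rotation": [0, 0, 0]}
  ]
}}

```text
t: 27.27
eef_pos: [0.5139, 0.0812, 0.0909]
ee_rot: [-3.142, -0.005, 0.283]
force: [8.2, -1.5, -2.8]
width: 0.0151
gripper_force: 25.0
```

Nearly home, so nudge down and release.

Emit:
{"op": "apply_moves", "data": {
  "steps": [
    {"translation": [0, -0.002, -0.002], "rotation": [0, 0, 0]},
    {"translation": [0, -0.003, -0.004], "rotation": [0, 0, 0]},
    {"translation": [-0.002, -0.005, -0.006], "rotation": [0, 0, 0]},
    {"translation": [-0.004, -0.006, -0.008], "rotation": [0, 0, 0]},
    {"translation": [-0.004, -0.006, -0.008], "rotation": [0, 0, 0]},
    {"translation": [-0.004, -0.006, -0.008], "rotation": [0, 0, 0]},
    {"translation": [-0.004, -0.006, -0.008], "rotation": [0, 0, 0]},
    {"translation": [-0.004, -0.006, -0.008], "rotation": [0, 0, 0]},
    {"translation": [-0.004, -0.006, -0.008], "rotation": [0, 0, 0]},
    {"translation": [-0.004, -0.006, -0.008], "rotation": [0, 0, 0]}
  ]
}}

```text
t: 28.1
eef_pos: [0.5142, 0.0804, 0.0896]
ee_rot: [-3.141, -0.008, 0.284]
force: [10.5, 0.5, -3.1]
width: 0.0148
gripper_force: 25.0
```

Emit:
{"op": "apply_moves", "data": {
  "steps": [
    {"translation": [0, 0, 0], "rotation": [0, 0, 0]},
    {"translation": [0, 0, 0], "rotation": [0, 0, 0]},
    {"translation": [0, 0, 0], "rotation": [0, 0, 0]},
    {"translation": [0, 0, 0], "rotation": [0, 0, 0]},
    {"translation": [0, 0, 0], "rotation": [0, 0, 0]},
    {"translation": [0, 0, 0], "rotation": [0, 0, 0]},
    {"translation": [0, 0, 0], "rotation": [0, 0, 0]},
    {"translation": [0, 0, 0], "rotation": [0, 0, 0]},
    {"translation": [0, 0, 0], "rotation": [0, 0, 0]},
    {"translation": [0, 0, 0], "rotation": [0, 0, 0]}
  ],
  "jaw": 0
}}

```text
t: 28.93
eef_pos: [0.5102, 0.079, 0.0873]
ee_rot: [3.142, 0.0, 0.282]
force: [1.1, 0.7, -0.5]
width: 0.0437
gripper_force: 0.0
```

Emit:
{"op": "apply_moves", "data": {
  "steps": [
    {"translation": [0, 0, 0.04], "rotation": [0, 0, 0]},
    {"translation": [0, 0, 0.1], "rotation": [0, 0, 0]},
    {"translation": [0, 0, 0.2], "rotation": [0, 0, 0]},
    {"translation": [0, 0, 0.3], "rotation": [0, 0, 0]},
    {"translation": [0, 0, 0.4], "rotation": [0, 0, 0]},
    {"translation": [0, 0, 0.5], "rotation": [0, 0, 0]},
    {"translation": [0, 0, 0.56], "rotation": [0, 0, 0]},
    {"translation": [0, 0, 0.6], "rotation": [0, 0, 0]},
    {"translation": [0, 0, 0.6], "rotation": [0, 0, 0]},
    {"translation": [0, 0, 0.6], "rotation": [0, 0, 0]}
  ]
}}

```text
t: 29.77
eef_pos: [0.51, 0.0791, 0.2372]
ee_rot: [-3.141, -0.0, 0.282]
force: [-0.2, -0.4, -0.5]
width: 0.0436
gripper_force: 0.0
```

Run:
```python
from h import *
s=get_state();cm=cam('wrist');im=grab_frame('wrist');t=grab_frame('scene')
print(s['t'],s['eef_pos'],s['width'],s['force'])
y=np.radians(16);ex=np.array([np.cos(y),np.sin(y),0]);ey=np.array([-ex[1],ex[0],0]);o=np.array([.5116,.080,0])
P=[o+a*ex*.098+b*ey+[0,0,.104] for a,b in((1,-.088),(-1,-.088),(-1,.088),(1,.088))]
cv2.polylines(im,[np.int32(proj('',P,cm))],True,(0,0,255),1)
out=np.zeros((384,800,3),np.uint8);out[:,:512]=im;out[:288,512:]=cv2.resize(t[100:220,230:350],(288,288))
cv2.imwrite('pics/w5.png',out)
```

```text
29.7667 [0.51002386 0.07909996 0.23724426] 0.043620053383057945 [-0.22158378 -0.39936034 -0.47170261]
```

View pics/w5.png

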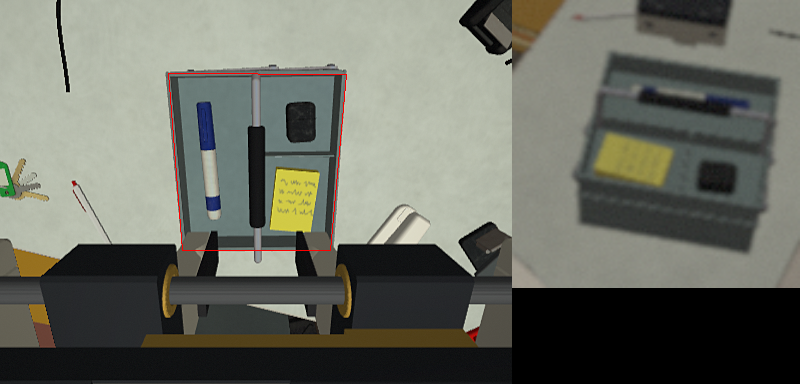

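The tray rim matches its closed outline (red), the marker, charger and pad are in the tray, and the gripper is clear. Handing in.

```bash
python3 -c "
from station import *
print(job_done())"
```

```text
the job is handed in; nothing more can be done
None
```

The stapler stands on its base lengthways in the empty bay, the tray is swung back and sitting home with its contents in place, and the job was handed in at about 30 s; no verdict came back.

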